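# Steady the rocking gas ring on its tiles

### The arm

A 7-joint arm with a two-finger parallel gripper is mounted at the origin on the work surface. World frame = base frame: x ahead of the robot, y to its left, z up, the work surface at z = 0. Lengths are in m, angles in rad, forces in N, time in s.
With the tool pointing down it reaches from about 0.375 to 0.925 m from the base axis. Payload 3.1 kg.
Tool frame: the origin (TCP) lies between the finger pads; the fingertips stand 19 mm ahead of it and the grasp point (between the pads) is the TCP; z points along the fingers, y is the direction in which the jaws open and shut (so a half turn about z gives the same grasp; the last joint's range is limited). The gripper opens to 85 mm and grips with 20 to 120 N. Pads are 22 mm wide; open, the fingers measure 114 mm over their backs; the gripper's body (76 mm by 85 mm) begins 54 mm behind the grasp point. The pads swing forward as they close: fully open they stand 13 mm farther back than shut.
Start: joints at [-1.406, 0.383, 0.044, 1.598, -0.018, 1.161, -0.05], TCP at [0.169, 0.628, 0.25] pointing down, gripper open.
Joint ranges: [-2.61, 2.61], [-0.41, 2.15], [-1.48, 1.57], [0, 2.5], [-1.57, 4.71], [0.05, 1.97], [-2.85, 2.85]. Speed limits (rad/s): [2.79, 2.79, 3.14, 3.14, 3.14, 3.14, 3.14].

### API

Orientations are given as a unit quaternion [x, y, z, w].
In Python, from bench import move_ptp, movel, move_j, move_gripper, pause, inverse_kinematics, read_camera, camera_params, MotionError, sign_off, look_for, tip_of, read_time_s, read_qpos, read_joint_vel, read_effort, read_eef_pos, read_tcp_rot, read_ft_force, read_ft_torque, read_finger_gap gives the robot as it stands. Calls block until the motion is done:
- move_ptp(position, orientation): joint-space move of the TCP to a pose.
- movel(position, orientation=None, speed=0.15): straight line of the TCP; orientation=None keeps the orientation; speed is the mean speed in m/s.
- move_j(angles): joint-space move.
- move_gripper(opening, effort=None): finger opening in m; effort is the grip in N (None keeps the last); returns when the fingers have stopped.
- pause(seconds).
- inverse_kinematics(position, orientation): joint angles nearest the present ones, or None.
- read_camera(name): name is "scene" or "top" or "wrist"; returns the picture (480x640x3 uint8, red, green, blue); there is no depth.
- camera_params(name): a dict with "K" (3x3 intrinsics, pixels), "camera_from_world" (4x4, takes a point from world to camera coordinates). Camera axes: x right, y down, z forward; pixel columns grow to the right and rows downward; lengths in m; the calibration is good to about 2 mm. A picture is of the moment at which its call begins: read the wrist's pose just before it. camera_params takes no time and is no camera call; for the wrist camera it gives the pose at the moment of the call.
A pose or a line that the arm cannot do raises MotionError and nothing moves.
- sign_off(): hands the job in, once; it reports no verdict.
Trained networks look in the newest picture that a camera, given by its name, has taken for a name from the list of things; names that differ only in an ending like _2 or _b are one class to them, and where a whole thing is asked for, a point or a joint stands for the part that bears it (a point fixed in the world has none). Each returns a list of dicts, best first, with "confidence" (0 to 1); they miss things now and then, are a little off and sometimes report something else, mostly with a low value. They report only what shows in the picture. A call takes as long as a camera call.
- look_for(camera, name): "at" ([column, row] in pixels, amid what is visible of it).
- tip_of(camera, name): "at" ([column, row] in pixels: a listed point, or the origin of a listed thing).
Readings, each from a call of its own:
- read_time_s(): time.
- read_qpos(): joint angles.
- read_joint_vel(): joint speeds.
- read_effort(): joint torques, N m.
- read_eef_pos(): TCP position.
- read_tcp_rot(): TCP orientation.
- read_ft_force(): force on the tool from outside, world axes, zero at the start.
- read_ft_torque(): the same for the moment, N m.
- read_finger_gap(): finger opening in m.
Only numpy, scipy, OpenCV 4.12 (cv2) and the standard library are available. Lean on these libraries where they do the work, as an engineer would, in place of code of your own. Each camera call takes 0.05 s, during which the arm holds its last target. There are 200 camera calls.

### The job

The gas ring rocks on its four hearth tiles because one of its levelling feet hangs clear. Feel out by pressing which corner gives, and screw the feet by their knobs, letting go and taking fresh holds as needed, until the ring no longer rocks and all four feet really carry weight, none hanging or just grazing its tile. Leave the ring where it stands, sitting about level, and do not knock over or shift the cooker, whistle weight, mug, scoop, canister, matchbox or pan around it.

Things in the scene. Friction and masses are not known exactly. Their poses are not given: they have to be found in the camera images.
- ring: Iron gas ring, 2.2 to 3 kg, loose on four feet 180 mm apart: angle-iron frame (top 52 mm over the origin), cast burner, four pan supports at mid-sides 88 mm high, brass tap with black handle mid -x side, out to 135 mm and 75 mm high (the heavy end). Origin: centre, level of the feet's undersides as made; z up, +x away from the tap, +y left seen from the tap.
- foot_fl: Levelling foot at the tap-end left corner (ring frame x -90, y +90 mm): domed rubber pad 32 mm across, steel spindle up through a threaded boss (28 mm across, top 52 mm over the ring's origin), red ribbed round knob on it, 42 mm across, 24 mm tall, from 68 to 92 mm above this origin. Origin: lowest point of the pad, on the spindle axis, moves up and down with it; axes as the ring's.
- foot_fr: Like foot_fl, at the tap-end right corner (ring frame x -90, y -90 mm). Every foot: turning its knob clockwise seen from above screws pad, spindle and knob down by 5 mm a turn (11 mm down, 7 mm up from the start are possible), anticlockwise lifts them; it turns stiffly (0.04 N m) and stays as left.
- foot_bl: Like foot_fl, at the far left corner (ring frame x +90, y +90 mm). A corner that hangs sinks under 1 to 4 N on top of its knob until its foot meets the tile; a corner that bears gives only about 0.05 mm per N.
- foot_br: Like foot_fl, at the far right corner (ring frame x +90, y -90 mm). From first touching its tile a foot takes up its share over about 0.7 mm more of screwing; beyond about 1.3 mm it lifts a neighbour.
- hearth: Grey cement board 345 mm square, 3 mm thick, fixed on the counter; on it, two by two, four terracotta tiles 165 mm square and nominally 12 mm thick, but one (which is unknown) is some 2.5 to 5 mm thinner. One foot of the ring stands over each tile. Origin: centre of its underside, on the counter.
- cooker: Pressure cooker, lid locked, aluminium, 220 mm across, 180 mm high, long black handle to its +x reaching 280 mm from the axis. Origin: centre of its underside. Leave alone.
- whistle: Steel whistle weight of the cooker, 30 mm across, 43 mm high, standing. Origin: centre of its underside. Leave alone.
- mug: Blue ceramic mug, 82 mm across, 92 mm high, handle to its +y. Origin: centre of its underside. Leave alone.
- scoop: Yellow plastic scoop, 75 x 52 mm trough 31 mm high, flat handle to its -x reaching 136 mm from the origin. Origin: underside of the trough's centre. Leave alone.
- canister: Red tin canister, 102 mm across, 128 mm high, steel flip-top lid closed. Origin: centre of its underside. Leave alone.
- matchbox: Yellow box of kitchen matches, 110 x 65 x 20 mm, lying. Origin: centre of its underside. Leave alone.
- pan: Small aluminium pan with two loop handles, 150 mm across (220 mm over the handles), 75 mm high, empty. Origin: centre of its underside. Leave alone.

How it is judged:
At the end, for the whole second after the job is handed in: The ring stands at rest on its four feet, each foot carrying at least 0.5 N, level within 4 degrees and within 20 mm of where it stood (contact force between each of foot_fl, foot_fr, foot_bl, foot_br and anything else above 0.5 N and distance of ring from where it was at the start of the episode below 0.02 m and angle between ring's own z axis and vertical below 0.07 rad and linear speed of ring below 0.01 m/s); the robot touches nothing.
It fails at once if a bystander (cooker, whistle weight, mug, scoop, canister, matchbox or pan) is shifted by more than 25 mm or knocked over (distance of any of cooker, whistle, mug, scoop, canister, matchbox, pan from where it was at the start of the episode above 0.025 m or angle between any of whistle, mug, canister's own z axis and vertical above 0.6 rad).
It fails at once if the ring is tipped up by more than 8 degrees (angle between ring's own z axis and vertical above 0.14 rad).
It also fails if it takes over 72 s, if anything falls off the work surface, if the arm or the gripper's body presses on something with over 40 N, if the wrist force passes 120 N, or if a joint passes its speed limit or range.

## Working session

There is one attempt and no reset: what is moved stays moved. The work goes in short steps, each a Python script; the robot and the scene stay as the last script left them, time stands still between calls to the robot, and variables do not carry over. Pictures are saved under pics/ and viewed, about 8 in all and at most 12, crops included, and the job is handed in when it is done.

```bash
ls; mkdir -p pics; python3 - <<'E'
from bench import *
import cv2,numpy as np
print(read_time_s(),read_eef_pos(),read_tcp_rot(),read_finger_gap())
for c in ("top","scene"):
    im=read_camera(c); cv2.imwrite(f"pics/{c}0.png",im[:,:,::-1])
    p=camera_params(c); print(c,np.round(p["K"],1).tolist(),np.round(p["camera_from_world"],3).tolist())
    for n in ("ring","foot_fl","foot_fr","foot_bl","foot_br","hearth"):
        print(n,[(np.round(d["at"]).tolist(),round(d["confidence"],2)) for d in look_for(c,n)[:5]],[(np.round(d["at"]).tolist(),round(d["confidence"],2)) for d in tip_of(c,n)[:5]])
print(read_time_s())
E
```

```text
pics
0.0 [0.16858822 0.62682267 0.24887777] [ 1.30941447e-01  9.91389239e-01 -1.30461276e-03 -1.09903634e-04] 0.08539661205309815
top [[579.2, 0.0, 325.0], [0.0, 579.2, 243.2], [0.0, 0.0, 1.0]] [[0.028, -0.999, 0.016, -0.066], [-0.998, -0.029, -0.049, 0.506], [0.05, -0.015, -0.999, 1.477], [0.0, 0.0, 0.0, 1.0]]
ring [([289.0, 238.0], 0.6)] [([297.0, 226.0], 0.85)]
foot_fl [([258.0, 260.0], 0.63)] [([261.0, 259.0], 0.49)]
foot_fr [([332.0, 265.0], 0.61)] [([330.0, 265.0], 0.62)]
foot_bl [([262.0, 184.0], 0.58)] [([303.0, 224.0], 0.74), ([266.0, 190.0], 0.55)]
foot_br [([339.0, 196.0], 0.6)] [([337.0, 200.0], 0.75)]
hearth [([302.0, 221.0], 0.84)] [([304.0, 223.0], 0.8)]
scene [[517.8, 0.0, 325.0], [0.0, 517.8, 238.8], [0.0, 0.0, 1.0]] [[0.118, 0.993, 0.001, -0.02], [0.648, -0.076, -0.758, -0.289], [-0.752, 0.09, -0.653, 1.675], [0.0, 0.0, 0.0, 1.0]]
ring [([310.0, 215.0], 0.67), ([350.0, 252.0], 0.64), ([123.0, 279.0], 0.28)] [([134.0, 307.0], 0.38)]
foot_fl [([383.0, 214.0], 0.52)] [([523.0, 286.0], 0.32)]
foot_fr [([308.0, 215.0], 0.73)] [([307.0, 240.0], 0.64), ([317.0, 291.0], 0.22)]
foot_bl [([395.0, 261.0], 0.73), ([218.0, 334.0], 0.46)] [([391.0, 287.0], 0.73), ([477.0, 242.0], 0.34)]
foot_br [([316.0, 266.0], 0.73)] [([317.0, 292.0], 0.79)]
hearth [([346.0, 320.0], 0.93)] []
1.3
```

View pics/top0.png

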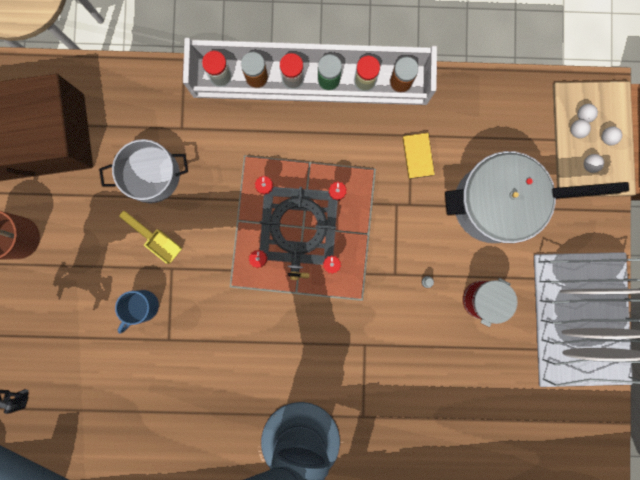

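View pics/scene0.png

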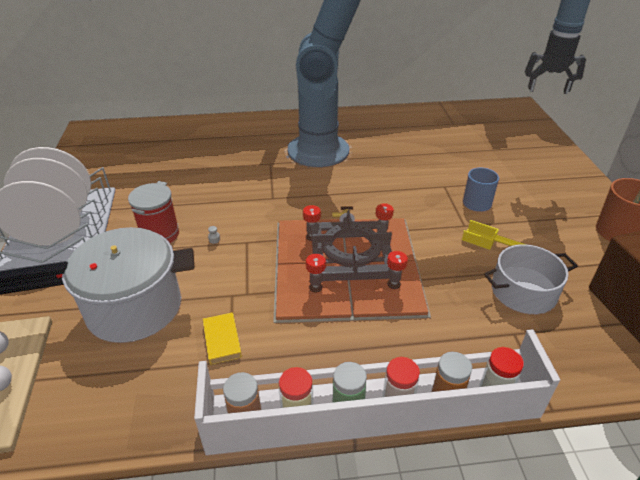

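The ring's tap points at the robot. The red knobs in the top view are fl (258,259), fr (332,265), bl (263,185) and br (338,190). The bystanders are well clear of them.

```bash
cat > h.py <<'E'
from bench import *
import cv2,numpy as np
from scipy.spatial.transform import Rotation as R
def knobs(cam="top",h=0.105,save=None):
    im=read_camera(cam); p=camera_params(cam); K=np.array(p["K"]);T=np.array(p["camera_from_world"])
    if save: cv2.imwrite(save,im[:,:,::-1])
    hsv=cv2.cvtColor(im,cv2.COLOR_RGB2HSV); H,S,V=cv2.split(hsv)
    m=(((H<5)|(H>174))&(S>190)&(V>120)).astype(np.uint8); m[:150]=0;m[300:]=0;m[:,:220]=0;m[:,380:]=0
    m=cv2.morphologyEx(m,cv2.MORPH_CLOSE,np.ones((5,5)));m=cv2.morphologyEx(m,cv2.MORPH_OPEN,np.ones((3,3)))
    n,_,st,c=cv2.connectedComponentsWithStats(m)
    out=[]
    for i in range(1,n):
        if st[i,4]<60: continue
        x,y,w,hh,a=st[i]; (cc,r)=cv2.minEnclosingCircle(np.argwhere(_==i)[:,::-1].astype(np.float32))
        d=T[:3,:3].T@np.linalg.inv(K)@[c[i][0],c[i][1],1]; C=-T[:3,:3].T@T[:3,3]
        P=C+d*(h-C[2])/d[2]; out.append((P[:2],c[i],a,r,(w,hh)))
    return out
def quat(a): # tool down, jaws rotated by a about world z
    return (R.from_euler('z',a)*R.from_quat([1,0,0,0])).as_quat()
E
python3 - <<'E'
from h import *
k=knobs()
for o in k: print(np.round(o[0],4),np.round(o[1],1),o[2],round(o[3],1),o[4])
P=np.array([o[0] for o in k])
print(np.round(np.linalg.norm(P[:,None]-P[None],axis=2),4))
for p in P:
    for a in (0,np.pi/2,np.pi,-np.pi/2):
        q=inverse_kinematics([*p,0.14],quat(a)); print(np.round(a,2), None if q is None else np.round(q,2))
E
```

```text
[0.6366 0.0933] [267.3 186.4] 75 7.2 (np.int32(11), np.int32(14))
[[0.]]
0 [-0.77  0.59  0.75  1.73 -0.47  1.01 -1.42]
1.57 [-0.72  0.57  0.68  1.73 -0.41  0.99  0.11]
3.14 [-0.56  0.52  0.46  1.72 -0.27  0.97  1.57]
-1.57 [ 0.63  0.89 -1.25  1.66  0.88  1.27  2.34]
```

```bash
python3 - <<'E'
import cv2,numpy as np
im=cv2.imread('pics/top0.png'); hsv=cv2.cvtColor(im,cv2.COLOR_BGR2HSV)
for c in ((258,259),(332,265),(263,185),(338,190)):
    print(c,[hsv[c[1]+d,c[0]+e].tolist() for d,e in ((0,-5),(0,5),(5,0),(-5,0))])
print(hsv[270,240],hsv[280,350])
cv2.imwrite('pics/c1.png',cv2.resize(im[150:305,225:385],None,fx=4.8,fy=3.8*4.8/3.8*0.8,interpolation=cv2.INTER_NEAREST)[:600])
E
```

```text
(258, 259) [[1, 194, 220], [1, 197, 144], [1, 189, 221], [1, 66, 155]]
(332, 265) [[1, 187, 221], [0, 186, 222], [0, 190, 222], [1, 74, 226]]
(263, 185) [[1, 190, 220], [1, 189, 221], [1, 188, 221], [0, 78, 226]]
(338, 190) [[0, 189, 221], [1, 185, 222], [0, 191, 220], [1, 59, 230]]
[  8 146 178] [  8 146 182]
```

View pics/c1.png

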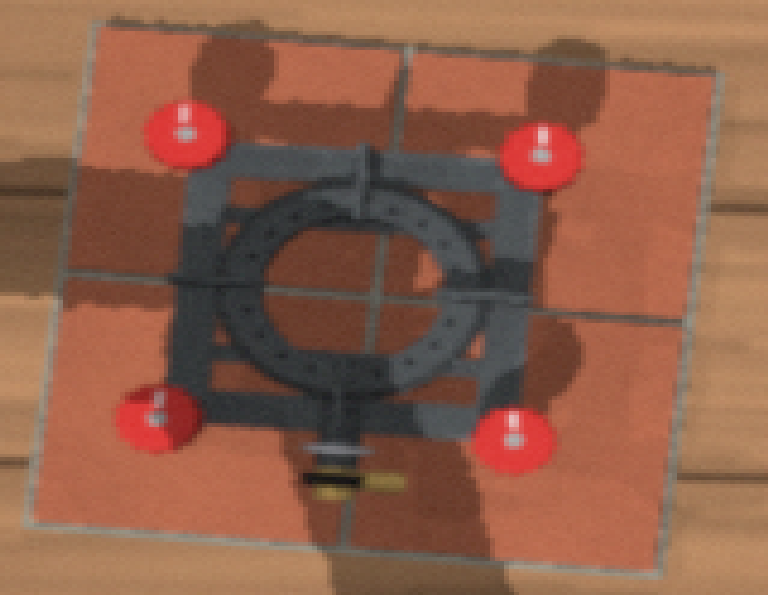

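Red knob image confirmed: each has a white pointer. I'll fix the mask, then press the far corners first, since the tap end is the heavy one.

```bash
sed -i 's/(H<5)|(H>174))&(S>190)&(V>120)/(H<5)|(H>174))\&(S>160)\&(V>100)/; s/st\[i,4\]<60/st[i,4]<100/' h.py
cat >> h.py <<'E'
def press(xy,z0=0.131,step=0.0007,fmax=7,zmin=0.112,a=np.pi/2):
    """closed fingertips down on a knob; returns log of (z,F)"""
    log=[];z=z0
    movel([*xy,z0],quat(a),speed=0.15); f0=read_ft_force()[2]
    while z>zmin:
        z-=step; movel([*xy,z],quat(a),speed=0.03)
        log.append((round(read_eef_pos()[2]*1e3,2),round(read_ft_force()[2]-f0,2)))
        if log[-1][1]>fmax: break
    movel([*xy,0.16],quat(a),speed=0.2)
    return log
E
python3 - <<'E'
from h import *
import json
k=knobs()
P=np.array([o[0] for o in k]); c=P.mean(0); print(len(k),np.round(P,4).tolist(),[o[2] for o in k])
K={}
for p in P: K[('b' if p[0]>c[0] else 'f')+('l' if p[1]>c[1] else 'r')]=p.tolist()
print(np.round(np.linalg.norm(P-c,axis=1),4)); json.dump(K,open('K.json','w'))
t=read_time_s(); move_gripper(0.0,20); t1=read_time_s()
move_ptp([*K['bl'],0.17],quat(np.pi/2)); print(t,t1,read_time_s(),read_qpos().round(2),read_eef_pos(),read_ft_force())
print(press(K['bl'])); print(read_time_s())
E
```

```text
4 [[0.6411, 0.1026], [0.6328, -0.0766], [0.4614, 0.1114], [0.4532, -0.0681]] [np.int32(260), np.int32(261), np.int32(248), np.int32(247)]
[0.1269 0.1271 0.1273 0.127 ]
1.4 2.1667 4.6833 [-0.74  0.54  0.69  1.69 -0.39  1.05  0.08] [0.6408286  0.10492672 0.1698737 ] [-0.02074987  0.4303976   1.1376881 ]
[(np.float64(131.43), np.float64(0.6)), (np.float64(129.86), np.float64(0.49)), (np.float64(128.81), np.float64(0.44)), (np.float64(128.08), np.float64(-0.16)), (np.float64(127.43), np.float64(0.98)), (np.float64(126.73), np.float64(1.17)), (np.float64(126.03), np.float64(-0.43)), (np.float64(125.71), np.float64(2.25)), (np.float64(125.57), np.float64(5.52)), (np.float64(125.45), np.float64(8.08))]
7.925
```

bl bears: it is stiff right from contact at TCP z 125.8 mm. Next is br, and fr/fl if br isn't the one.

```bash
python3 - <<'E'
from h import *
import json
K=json.load(open('K.json'))
for n in ('br','fr','fl'):
    movel([*K[n],0.16],quat(np.pi/2),speed=0.25); t=read_time_s()
    l=press(K[n],z0=0.1285,zmin=0.117); print(n,[(float(a),float(b)) for a,b in l],t,read_time_s())
    if l[-1][0]<124.5 and len([1 for a,b in l if b>0.8])>4: break
E
```

```text
br [(127.98, 0.06), (127.47, 1.7), (126.78, 2.06), (126.02, 3.08), (125.69, 4.48), (125.55, 7.22)] 8.7917 10.975
fr [(128.52, -2.03), (127.34, -0.81), (126.37, -0.64), (125.73, -1.2), (125.5, 4.38), (125.35, 8.4)] 11.8417 14.025
fl [(128.59, 0.18), (127.32, 0.99), (126.35, -0.1), (125.61, -0.42), (124.92, 1.1), (124.25, 0.56), (123.57, 0.16), (122.99, 0.74), (122.8, 5.24), (122.64, 10.49)] 14.8917 18.0917
```

bl and fr meet at 125.7 mm. fl is low at 122.9 but firm, so it stands on the thin tile. br gives softly from about 128.4 to 125.7, so br is the hanging corner with a gap of about 2.65 mm. I'll screw br down 2.65 + 0.65 mm, roughly 238° clockwise, in one hold.

```bash
cat >> h.py <<'E'
def screw(xy,down,zt,a_mid=np.pi/2,seg=np.radians(60)):
    """down in m (>0 = clockwise from above); zt = TCP height at grasp"""
    tot=-down/0.005*2*np.pi; a=a_mid-tot/2
    move_gripper(0.066,20)
    move_ptp([*xy,0.165],quat(a)); q=read_qpos(); print('q7',q[6].round(2),'t',read_time_s())
    movel([*xy,zt],quat(a),speed=0.12); pause(0.2)
    move_gripper(0.03,20); print('gap',read_finger_gap(),'F',np.round(read_ft_force(),1),'tcp',np.round(read_eef_pos(),4))
    n=int(np.ceil(abs(tot)/seg))
    for i in range(1,n+1):
        movel([*xy,zt-down*i/n],quat(a+tot*i/n)); 
    pause(0.15)
    print('end',np.round(read_ft_force(),1),np.round(read_eef_pos(),4),'q7',read_qpos()[6].round(2),'gap',read_finger_gap(),'t',read_time_s())
    move_gripper(0.066); movel([*xy,0.165],speed=0.2)
E
python3 - <<'E'
from h import *
import json
K=json.load(open('K.json')); xy=K['br']
for da in np.radians([119,60,0,-60,-119]):
    q=inverse_kinematics([*xy,0.1],quat(np.pi/2+da)); print(None if q is None else q.round(2))
E
```

```text
[-0.2   0.54  0.33  1.75 -0.22  0.89  2.3 ]
[-0.34  0.57  0.52  1.76 -0.35  0.9   1.37]
[-0.52  0.65  0.77  1.77 -0.55  0.95  0.48]
[-0.59  0.7   0.88  1.77 -0.64  0.98 -0.5 ]
[-0.66  0.77  0.99  1.77 -0.75  1.03 -1.45]
```

```bash
python3 - <<'E'
from h import *
import json
K=json.load(open('K.json'))
screw(K['br'],0.0033,0.100)
print([np.round(o[0],4).tolist() for o in knobs()],read_time_s())
im=read_camera("wrist"); cv2.imwrite("pics/w1.png",im[:,:,::-1])
im=read_camera("top"); cv2.imwrite("pics/t1.png",cv2.resize(im[150:305,225:385],None,fx=3.8,fy=3.8)[:,:,::-1])
E
```

```text
q7 2.29 t 20.8417
gap 0.041329569715543496 F [0.1 1.4 0.1] tcp [ 0.6329 -0.0759  0.1002]
end [-5.5  4.1 14.3] [ 0.6329 -0.0758  0.0995] q7 -1.29 gap 0.041039264374842746 t 26.95
[[0.6408, 0.1028], [0.4524, -0.0677]] 27.8583
```

View pics/w1.png

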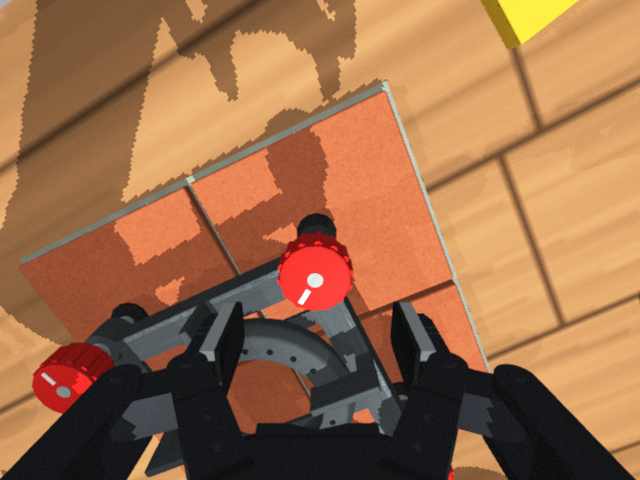

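The br pointer now stands at about 125° (122° expected), so the turn was done in full without slipping. The other knobs moved less than 1 mm. Now I press all four corners finely.

```bash
cat >> h.py <<'E'
def press2(xy,zc,fmax=6,a=np.pi/2):
    movel([*xy,zc+0.002],quat(a),speed=0.15); pause(0.25); f0=read_ft_force()[2]; z=zc+0.001; log=[]
    while z>zc-0.004:
        movel([*xy,z],quat(a),speed=0.02); pause(0.08)
        log.append((round(float(read_eef_pos()[2])*1e3,2),round(float(read_ft_force()[2]-f0),1)))
        if log[-1][1]>fmax: break
        z-=0.0003
    movel([*xy,0.15],quat(a),speed=0.2); return log
E
python3 - <<'E'
from h import *
import json
K=json.load(open('K.json'))
move_gripper(0.0)
for i,(n,z) in enumerate((('br',.1251),('bl',.1257),('fl',.123),('fr',.1256))):
    if i==0: move_ptp([*K[n],0.15],quat(np.pi/2))
    else: movel([*K[n],0.15],quat(np.pi/2),speed=0.25)
    print(n,press2(K[n],z),read_time_s())
E
```

```text
br [(126.08, -0.4), (125.84, -0.4), (125.71, 1.2), (125.6, 3.4), (125.51, 4.7), (125.48, 6.1)] 33.0167
bl [(126.71, 0.3), (126.4, 0.3), (126.1, 0.0), (125.96, 1.1), (125.85, 2.6), (125.74, 6.7)] 36.7083
fl [(124.08, 0.3), (123.7, -0.1), (123.38, -0.4), (123.08, 0.4), (122.9, 0.7), (122.74, 3.6), (122.67, 6.5)] 40.7667
fr [(126.63, -0.7), (126.3, -0.8), (126.01, -1.5), (125.84, 0.4), (125.69, 3.5), (125.61, 5.3), (125.56, 6.8)] 44.7917
```

All four corners are now stiff from first contact. bl and fr rose by about 0.15 mm and fl sank by about 0.1 mm. That is the pattern for br carrying load after about 0.55 mm of take-up, inside the 0.1–1.3 mm window. I'll retreat and hand in.

```bash
python3 - <<'E'
from h import *
movel([0.45,-0.07,0.26],speed=0.2); move_ptp([0.40,-0.30,0.3],quat(np.pi/2)); pause(0.3)
k=knobs(); print([np.round(o[0],4).tolist() for o in k], read_ft_force().round(1),read_time_s())
sign_off()
E
```

```text
[[0.6406, 0.1029], [0.6322, -0.0761], [0.4612, 0.1114], [0.4524, -0.0675]] [0.7 0.1 0.2] 46.9667
the job is handed in; nothing more can be done
```

The ring no longer gives at any corner, and I handed the job in at 47 s of the 72 s allowed; no verdict is reported.

**What was wrong:** Pressing showed the far right foot (br) hanging about 2.65 mm clear. The tap-end left foot (fl) sat about 2.8 mm low but firm, so the thin tile is under that one.

**What I did:** I screwed br down by 3.3 mm, about 238° clockwise, in one hold. The pointer on its knob confirmed the turn at about 125°, against 122° expected. Near the end of the turn the hand was pressing down with about 14 N, because the knob could not sink further once its foot was on the tile.

**Last checks:**
- **Pressing:** All four corners were stiff from first contact, roughly 0.05 mm per N, with no soft travel.
- **Load on the feet:** The small height changes suggest br has taken up load over about 0.55 mm, so it should carry roughly 2 to 3 N. I inferred this from heights and did not measure each foot's load.
- **Position and tilt:** The knobs moved by less than 1 mm. Tilt comes to about 0.6–0.7° from the knob contact heights, against the 4° limit.
- **Bystanders:** The arm stayed over the hearth or well above the things around it. I did not check their positions again at the end.

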